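Stamp the delivery note and keep the stamp pressed

TASK

Pick up the large self-inking stamp and stamp the large empty box on the delivery note: stand it squarely inside the box, with its white front label towards the end of the note away from the metal clip, and press its sprung handle fully down; do not press the handle down anywhere else. Keep it pressed so that the ink takes: finish while still holding the handle fully down. Leave the other things on the desk where they are.

Things in the scene. Friction and masses are not known exactly. Their poses are not given: they have to be found in the camera images.
- stamp_grip (a point): Middle of the sliding handle of the large black self-inking stamp, on its axis, 64 mm above its underside with the handle up; goes down with the handle. The handle is the upper part (38 to 90 mm high), 44 mm thick along x, 74 mm wide along y: grip its flat wide faces. z up; -x is the front, with a white label. The grey cap has a white card on its front half.
- stamp_foot (a point): Centre of the large stamp's underside (the clear foot of its frame, 42 mm by 70 mm outside). Same axes as stamp_grip; fixed to the frame, which stays on the paper while the handle slides down over it.
- stamp_front (a point): Point on the large stamp's frame at the middle of its front, 21 mm from the axis towards -x and 7 mm above the underside.
- stamp_handle (a joint): Travel of the large stamp's handle down its frame, in m: 0 up (rest), 0.022 fully down at its stop. Spring: it begins to move at about 4 N and needs about 14 N fully down; it springs back when let go. Held by the handle in the air, the frame hangs below it with the handle up.
- stamp: The whole large stamp, 44 by 74 by 90 mm, about 110 g, loose, standing on the mat beside the small stamp. Origin at the same point as stamp_foot, same axes. At the start its front faces roughly towards the robot.
- stamp_box (a point): Centre of the large empty printed box on the delivery note, on the paper, 5 mm above the desk. The box is 50 mm (its x) by 80 mm (its y), with a dark outline; beside it is a smaller box, 50 by 40 mm. z up, +x points along the note to the metal clip at its head. The stamp is right when its axes point as these do.
- clipboard: Dark brown clipboard 240 mm (x) by 165 mm (y), lying flat and fixed on the desk, with a white A5 delivery note on it and a steel clip up to 22 mm high along its +x end. Origin at the middle of its underside; the paper's top is 5 mm above it.
- mat: Flat grey felt mat 140 by 250 by 3 mm, fixed on the desk, on which both stamps stand. Origin at the middle of its underside.
- small_stamp: Bystander: the smaller stamp, 34 by 44 by 70 mm, loose on the mat. Origin at the centre of its underside.
- mug: Bystander: white mug, 80 mm across and 92 mm high. Origin at the centre of its underside.
- tape: Bystander: roll of brown packing tape lying flat, 100 mm across and 48 mm high. Origin at the centre of its underside.
- mouse: Bystander: black computer mouse, 100 by 60 by 32 mm. Origin at the centre of its underside.
Not all that is in view belongs to the job. What is shaped like the stamp but blue is not meant.

How it is judged:
On the way:
1. the large stamp is picked up, clear of the desk, with its handle up (height (world z) of stamp_foot above 0.025 m and value of joint stamp_handle below 0.006 m), for 0.2 s.
At the end, for the whole second after the job is handed in: The robot holds the handle at least 19 of 22 mm down; the large stamp bears on the note with over 9 N, foot within 3 mm of the paper, upright within 0.06 rad, centred within 8 mm of the box and turned within 0.14 rad of it, front label away from the clip (value of joint stamp_handle above 0.019 m and horizontal distance between stamp_foot and stamp_box below 0.008 m and z of stamp_foot in the frame of stamp_box below 0.003 m and angle between the x axis of stamp_foot and the x axis of stamp_box, either way round below 0.14 rad and x of stamp_front in the frame of stamp_box below -0.008 m and angle between stamp_foot's own z axis and vertical below 0.06 rad and contact force between stamp and clipboard above 9 N and contact force between any of the fingers, the arm and stamp above 5 N); the arm keeps its last pose, push and grip.
It fails at once if the stamp's handle is pressed down (more than 11 mm) anywhere but in the box (over 15 mm off its centre) (value of joint stamp_handle above 0.011 m and horizontal distance between stamp_foot and stamp_box above 0.015 m).
It fails at once if the small stamp, the mug, the tape or the mouse is moved more than 20 mm (distance of any of small_stamp, mug, tape, mouse from where it was at the start of the episode above 0.02 m).
It also fails if it takes over 38 s, if anything falls off the work surface, if the arm or the gripper's body presses on something with over 40 N, if the wrist force passes 120 N, or if a joint passes its speed limit or range.

ROBOT

A 7-joint arm with a two-finger parallel gripper is mounted at the origin on the work surface. World frame = base frame: x ahead of the robot, y to its left, z up, the work surface at z = 0. Lengths are in m, angles in rad, forces in N, time in s.
With the tool pointing down it reaches from about 0.4 to 0.875 m from the base axis. Payload 19.3 kg.
Tool frame: the origin (TCP) lies on the centre line of the jaws, within the pads' length; the fingertips stand 14 mm ahead of it and the grasp point (between the pads) lies 5 mm behind it; x points along the fingers, y is the direction in which the jaws open and shut, and the axes are right-handed (so a half turn about x gives the same grasp; the last joint's range is limited). The gripper opens to 85 mm and grips with 20 to 120 N. Pads are 22 mm wide; open, the fingers measure 114 mm over their backs; the gripper's body (76 mm by 85 mm) begins 54 mm behind the grasp point. The pads swing forward as they close: fully open they stand 13 mm farther back than shut.
Start: joints at [1.179, 0.521, -0.036, 1.599, 0.021, 1.021, -0.113], TCP at [0.198, -0.593, 0.245] pointing down, gripper open.
Joint ranges: [-2.91, 2.91], [-0.3, 2.13], [-1.5, 1.42], [0.17, 2.43], [-1.26, 4.41], [0.16, 1.93], [-2.52, 2.52]. Speed limits (rad/s): [1.89, 1.89, 2.39, 2.39, 3.01, 3.01, 3.01].

INTERFACE

Orientations are given as [roll, pitch, yaw] about the fixed x, y, z axes, in that order (R = Rz(yaw) Ry(pitch) Rx(roll)).
In Python, from workcell import monitor, optics, bot gives the robot as it stands.
- The arm moves only by the tool arm_command, never from a script. Its arguments are lists of equal length, an entry for each row: "delta_pos": the shift along the tool's x, y, z as a fraction of full scale, a list of three; "rotation": the turn, a rotation vector about the tool's x, y, z as a fraction of full scale, a list of three. In form: {"delta_pos": [[dx, dy, dz], ...], "rotation": [[wx, wy, wz], ...]}. A call has 1 to 10 rows; each row shifts and turns the pose as measured when the row begins, along the tool's axes as they then stand; what a row does not reach is not made up. Full scale, the value 1, is 30 mm for a shift and 6 degrees for a turn. A row lasts 1/10 s, in which the tool goes at most 50 mm and 8.59 degrees, less where a joint would pass 70% of its speed; a pose out of reach is approached as far as the arm can. A call with a number of a shift or a turn outside -1 to 1 is refused whole. A call with a gripper value outside its range is refused whole. "gripper" is the closure, from -1 (fully open) to 1 (shut), so that 0 is half open, set as the call begins (left out, the last holds). The fingers move at their own pace and stop on an object; "grip_force" is the grip in N (left out, the last holds). Time passes only in rows, so rows that do not move let the fingers close. It gives the time, the measured TCP pose, the force and the opening at its end, in the units of the state.
- monitor.observe(): the state, without advancing time (a new reading comes with each control period).
- optics.grab_frame(name): name is "scene" or "top" or "wrist"; returns the picture (384x512x3 uint8, red, green, blue); there is no depth.
- optics.camera_params(name): a dict with "fx", "fy", "cx", "cy" (pixels), "origin" and "rotation" of the camera in the world. Camera axes: x right, y down, z forward; pixel columns grow to the right and rows downward; lengths in m; the calibration is good to about 2 mm. A picture is of the moment at which its call begins: read the wrist's pose just before it. camera_params takes no time and is no camera call; for the wrist camera it gives the pose at the moment of the call.
- bot.job_done(): hands the job in, once; it reports no verdict.
The state is a dict: "clock": time; "qpos": joint angles; "qd": joint speeds; "joint_efforts": joint torques, N m; "position": TCP position; "tool_rot": TCP orientation; "force": force on the tool from outside, world axes, zero at the start; "moment": the same for the moment, N m; "grip_width": finger opening in m.
Only numpy, scipy, OpenCV 4.12 (cv2) and the standard library are available. Lean on these libraries where they do the work, as an engineer would, in place of code of your own. Each camera call takes 0.05 s, during which the arm holds its last target. There are 200 camera calls.

## Working session

There is one attempt and no reset: what is moved stays moved. The work goes in short steps, Python scripts to look and compute and a tool call to move; the robot and the scene stay as the last step left them, time stands still between calls to the robot, and variables do not carry over. Pictures are saved under pics/ and viewed, about 8 in all and at most 12, crops included, and the job is handed in when it is done.

Besides the shell and the picture viewer there is one more tool, called after "Call:" by a JSON object that holds its "fn" and its "kwargs", one argument or row to a line. arm_command: Moves the arm, as the interface text tells. Its arguments: {"type":"object","properties":{"delta_pos":{"type":"array","items":{"type":"array","items":{"type":"number"}}},"rotation":{"type":"array","items":{"type":"array","items":{"type":"number"}}},"gripper":{"type":"number"},"grip_force":{"type":"number"}},"required":["delta_pos","rotation"]}

```bash
mkdir -p pics; cat > h.py <<'E'
import numpy as np, cv2
from scipy.spatial.transform import Rotation as R
from workcell import monitor, optics, bot
def ray(name_or_p,u,v,z):
    p=optics.camera_params(name_or_p) if isinstance(name_or_p,str) else name_or_p
    M=np.array(p["rotation"]); M=M if M.shape==(3,3) else R.from_quat(M).as_matrix()
    d=M@np.array([(u-p["cx"])/p["fx"],(v-p["cy"])/p["fy"],1]); o=np.array(p["origin"])
    return o+d*(z-o[2])/d[2]
def save(img,f): cv2.imwrite("pics/"+f,cv2.cvtColor(img,cv2.COLOR_RGB2BGR))
E
python3 - <<'E'
from h import *
for n in ["top","scene"]:
    print(n,optics.camera_params(n)); i=optics.grab_frame(n); np.save(n+".npy",i); save(i,n+".png")
print(monitor.observe())
E
```

```text
top {'fx': 497.71045524078676, 'fy': 497.71045524078676, 'cx': 258.2386839532893, 'cy': 195.83243833238015, 'origin': array([0.5479786 , 0.02220772, 1.45079908]), 'rotation': array([-3.0730939 , -0.01316265, -1.56789224])}
scene {'fx': 401.32381332496516, 'fy': 401.32381332496516, 'cx': 254.30613933341397, 'cy': 192.97351482570895, 'origin': array([ 1.49992781, -0.14250222,  1.0932218 ]), 'rotation': array([-2.42979916, -0.01184341,  1.40894183])}
{'clock': 0.1, 'qpos': array([ 1.17878971,  0.52196661, -0.03630787,  1.59991599,  0.021209  ,
        1.02108021, -0.11279664]), 'qd': array([ 0.00035805, -0.00127598, -0.00031894, -0.00081191,  0.00030502,
        0.00010317,  0.00152121]), 'joint_efforts': array([ 3.48117770e-03, -9.28490210e+01,  1.98385701e+00, -3.70532799e+01,
        1.81510986e-02,  5.32200298e-03, -1.30880021e-06]), 'position': array([ 0.19754938, -0.59267827,  0.24478843]), 'tool_rot': array([-1.48496233,  1.5698113 ,  1.97841644]), 'force': array([ 0.05731597,  0.57541297, -0.07996042]), 'moment': array([-0.04403384,  0.01156437,  0.03155826]), 'grip_width': 0.08549379367390539}
```

```bash
sed -i 's/R.from_quat(M).as_matrix()/R.from_euler("xyz",M).as_matrix()/' h.py; python3 - <<'E'
from h import *
a=np.load("top.npy"); save(cv2.resize(a,(800,600)),"top2.png")
for uv in [(100,100),(400,100),(258,196)]: print(uv,ray("top",*uv,0))
E
```

```text
(100, 100) [0.92903712 0.47084697 0.        ]
(400, 100) [ 0.93470948 -0.41718884  0.        ]
(258, 196) [0.6470825  0.00409547 0.        ]
```

View pics/top.png

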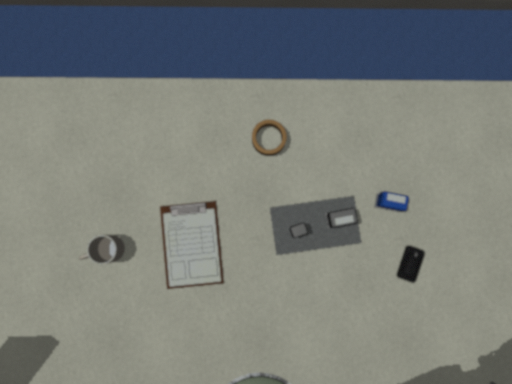

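View pics/scene.png

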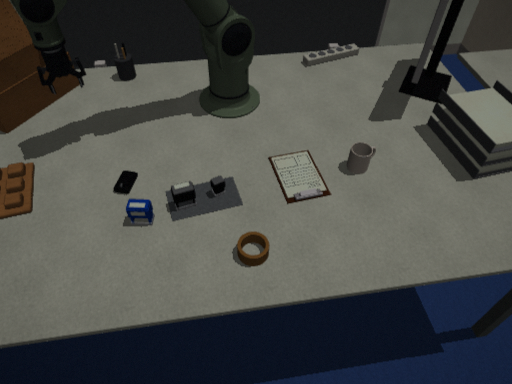

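```bash
python3 - <<'E'
from h import *
a=np.load("top.npy")
c1=cv2.resize(a[190:262,265:415],None,fx=5,fy=5,interpolation=cv2.INTER_CUBIC)[:, :750]
c2=cv2.resize(a[250:295,160:230],None,fx=5,fy=5,interpolation=cv2.INTER_CUBIC)
o=np.zeros((360+225,750,3),np.uint8); o[:360]=c1; o[360:,:350]=c2
save(o,"crop.png")
# cap card, mat, clipboard, paper
g=cv2.cvtColor(a,cv2.COLOR_RGB2GRAY); print(g[208:228,326:360])
E
```

```text
[[ 84  84  84  84  84  83  84  85  84  83  84  82  81  80  80  78  77  76
   74  72  70  70  69  70  69  69  68  72  75  88 110 128 136 140]
 [ 84  84  85  84  83  84  84  83  83  79  79  77  77  74  70  69  68  68
   67  66  65  69  74  76  75  78  80  78  74  78  96 111 125 136]
 [ 86  86  84  82  80  79  80  78  75  73  69  68  70  67  64  67  72  73
   75  76  77  81  84  87  87  90  88  84  75  69  79  97 112 130]
 [ 84  82  79  78  72  71  71  69  67  66  67  70  73  76  76  79  83  86
   87  89  90  90  92  91  92  92  90  87  77  66  73  88 103 123]
 [ 85  73  66  62  66  69  72  73  75  76  80  84  87  87  89  89  90  92
   92  93  93  93  93  94  94  93  92  88  79  67  71  83  97 117]
 [ 88  69  50  52  69  80  85  87  88  88  90  92  93  93  94  94  93  94
   94  95  94  94  94  95  95  95  94  91  82  71  69  80  92 113]
 [ 85  63  38  51  73  86  92  94  95  93  95  96  95  95  94  95  96  96
   96  96  98  99 100 105 104 105 104  96  85  73  68  77  89 105]
 [ 80  54  35  50  71  87  94  96  97  96  96  96  96  97  97  97 100 103
  106 107 112 118 120 125 127 132 122 1
[... 1020 characters left out ...]
  79  65  42  37  58  78  92 106 126 144 151 151 149 145 141 136 132
  126 118 113 104  99  90  84  78  74  67  59  57  61  70  84 100]
 [ 84  80  68  48  35  52  74  90  98 114 128 132 129 124 119 113 107  99
   91  82  78  74  67  64  63  64  63  63  62  66  71  81 100 119]
 [ 86  86  77  57  38  44  67  79  85  93 100  99  95  89  84  78  74  69
   62  61  63  63  63  62  67  72  73  73  76  77  81  89 108 129]
 [ 89  88  86  68  44  42  55  65  68  70  69  69  65  65  63  62  62  62
   64  70  72  72  72  74  78  79  81  80  81  82  84  90 107 126]
 [ 87  90  88  76  58  49  55  60  60  60  61  61  59  62  64  68  71  75
   77  81  82  79  81  82  83  83  82  82  83  84  85  87 100 120]]
```

View pics/crop.png

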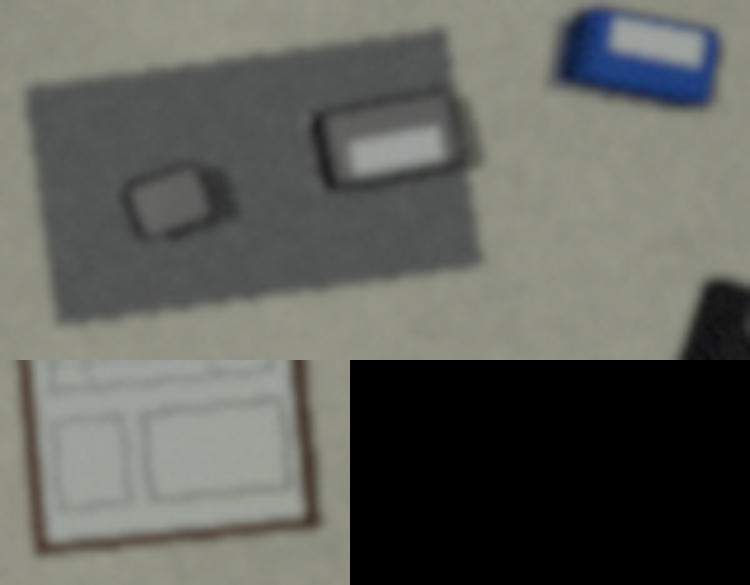

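```bash
cat >> h.py <<'E'
def go(pos,yaw,flip=None):
    """moves needed (tool axes, full-scale units) to TCP pos, tool down, jaw (tool y) along horizontal heading yaw (either way)"""
    s=monitor.observe(); T=R.from_euler("xyz",s["tool_rot"])
    best=None
    for k in (0,np.pi):
        y=np.array([np.cos(yaw+k),np.sin(yaw+k),0]); x=np.array([0,0,-1.]); 
        G=R.from_matrix(np.c_[x,y,np.cross(x,y)]); rv=(T.inv()*G).as_rotvec()
        if best is None or np.linalg.norm(rv)<np.linalg.norm(best): best=rv
    d=np.array(pos)-s["position"]
    print("t",s["clock"],"pos",s["position"].round(4),"F",s["force"].round(1),"w",round(s["grip_width"],4),"q7",s["qpos"][6].round(2))
    print("tool axes in world (cols)\n",T.as_matrix().round(3))
    print("shift units",(T.inv().apply(d)/.03).round(2),"turn units",(best/np.radians(6)).round(2))
E
python3 - <<'E'
from h import *
a=np.load("top.npy"); g=cv2.cvtColor(a,cv2.COLOR_RGB2GRAY)
U=4
def rect(x0,y0,x1,y1,f):
    c=cv2.resize(a[y0:y1,x0:x1],None,fx=U,fy=U,interpolation=cv2.INTER_CUBIC)
    m=f(c).astype(np.uint8)
    cs=max(cv2.findContours(m,0,1)[0],key=cv2.contourArea); r=cv2.minAreaRect(cs)
    pts=np.vstack([cv2.boxPoints(r),[r[0]]]); return (pts+.5)/U-.5+[x0,y0]
def wpts(p,z): return np.array([ray("top",*q,z)[:2] for q in p])
gray=lambda c:cv2.cvtColor(c,cv2.COLOR_RGB2GRAY)
for nm,p,z in [("card",rect(325,205,360,230,lambda c:gray(c)>128),.09),
  ("small cap",rect(285,218,315,242,lambda c:(gray(c)>80)&(c[...,0]>c[...,2]+0)),.07),
  ("paper",rect(155,195,230,295,lambda c:gray(c)>115),.005),
  ("mat",rect(262,190,370,262,lambda c:gray(c)<105),.003)]:
    w=wpts(p,z); print(nm,p[4].round(1),"ctr",w[4].round(4),"sides",np.linalg.norm(w[1]-w[0]).round(3),np.linalg.norm(w[2]-w[1]).round(3),
      "hdg deg",np.degrees(np.arctan2(*(w[1]-w[0])[::-1])).round(1))
print("cap ctr", ray("top",265+390/5-.4,190+139/5-.4,.09))
q=[(143,415),(282,397),(290,488),(150,502)]
w=np.array([ray("top",160+u/5-.4,250+(v-0 if 0 else v-360)/5-.4,.005)[:2] for u,v in q])
print("box",w.round(4),w.mean(0).round(4))
for A,B in((0,1),(3,2),(3,0),(2,1)): e=w[B]-w[A]; print(np.linalg.norm(e).round(4),np.degrees(np.arctan2(e[1],e[0])).round(1))
go([0.59,-.25,.22],np.radians(-5))
E
```

```text
card [343.8 219.5] ctr [ 0.5773 -0.2299] sides 0.051 0.018 hdg deg -78.9
small cap [298.4 229.8] ctr [ 0.5489 -0.1074] sides 0.037 0.027 hdg deg -67.2
paper [192.  244.5] ctr [0.5056 0.1943] sides 0.217 0.287 hdg deg -89.8
mat [316.6 224.8] ctr [ 0.5635 -0.1665] sides 0.259 0.139 hdg deg -81.8
cap ctr [ 0.58307002 -0.22667002  0.09      ]
box [[0.4594 0.2047]
 [0.4699 0.1248]
 [0.4179 0.1197]
 [0.4098 0.2001]] [0.4392 0.1623]
0.0806 -82.5
0.0807 -84.2
0.0499 5.3
0.0523 5.5
t 0.1 pos [ 0.1975 -0.5927  0.2448] F [ 0.1  0.6 -0.1] w 0.0855 q7 -0.11
tool axes in world (cols)
 [[-0.     0.316 -0.949]
 [ 0.001 -0.949 -0.316]
 [-1.    -0.001  0.   ]]
shift units [  0.83  -6.7  -16.02] turn units [-1.109e+01 -0.000e+00  1.000e-02]
```

Call:
{"fn": "arm_command", "kwargs": {
  "delta_pos": [
    [0.1, -0.4, -1],
    [0.1, -0.4, -1],
    [0.1, -0.4, -1],
    [0.1, -0.4, -1],
    [0.1, -0.4, -1],
    [0.1, -0.4, -1],
    [0.1, -0.4, -1],
    [0.1, -0.4, -1],
    [0.1, -0.4, -1],
    [0.1, -0.4, -1]
  ],
  "rotation": [
    [0, 0, 0],
    [0, 0, 0],
    [0, 0, 0],
    [0, 0, 0],
    [0, 0, 0],
    [0, 0, 0],
    [0, 0, 0],
    [0, 0, 0],
    [0, 0, 0],
    [0, 0, 0]
  ],
  "gripper": -1,
  "grip_force": 60
}}

```text
clock: 1.1
position: [0.4481, -0.3788, 0.2107]
tool_rot: [-0.853, 1.565, 2.602]
force: [0.8, -0.7, -0.4]
grip_width: 0.0852
```

Call:
{"fn": "arm_command", "kwargs": {
  "delta_pos": [
    [0, 0, 0],
    [0, 0, 0],
    [0, 0, 0],
    [0, 0, 0],
    [0, 0, 0],
    [0, 0, 0],
    [0, 0, 0],
    [0, 0, 0],
    [0, 0, 0],
    [0, 0, 0]
  ],
  "rotation": [
    [-1, 0, 0],
    [-1, 0, 0],
    [-1, 0, 0],
    [-1, 0, 0],
    [-1, 0, 0],
    [-1, 0, 0],
    [-1, 0, 0],
    [-1, 0, 0],
    [-1, 0, 0],
    [-0.5, 0, 0]
  ]
}}

```text
clock: 2.1
position: [0.4517, -0.372, 0.2071]
tool_rot: [-2.123, 1.558, 2.376]
force: [-0.2, -0.4, 0.1]
grip_width: 0.0854
```

```bash
python3 -c "
from h import *
go([.57,-.228,.2],np.radians(11))"
```

```text
t 2.1 pos [ 0.4517 -0.372   0.2071] F [-0.2 -0.4  0.1] w 0.0854 q7 0.19
tool axes in world (cols)
 [[-0.009  0.977 -0.212]
 [ 0.009 -0.212 -0.977]
 [-1.    -0.011 -0.007]]
shift units [ 0.24  2.84 -5.53] turn units [-3.87 -0.08  0.09]
```

Call:
{"fn": "arm_command", "kwargs": {
  "delta_pos": [
    [0, 0.6, -0.95],
    [0, 0.6, -0.95],
    [0, 0.6, -0.95],
    [0, 0.6, -0.95],
    [0, 0.6, -0.95],
    [0, 0.3, -0.9],
    [0, 0, 0],
    [0, 0, 0],
    [0, 0, 0],
    [0, 0, 0]
  ],
  "rotation": [
    [0, 0, 0],
    [0, 0, 0],
    [0, 0, 0],
    [0, 0, 0],
    [0, 0, 0],
    [0, 0, 0],
    [-1, 0, 0],
    [-1, 0, 0],
    [-1, 0, 0],
    [-1, 0, 0]
  ]
}}

```text
clock: 3.1
position: [0.5874, -0.2206, 0.2032]
tool_rot: [-2.439, 1.552, 2.493]
force: [0.6, -0.0, -0.1]
grip_width: 0.0854
```

```bash
python3 - <<'E'
from h import *
p=optics.camera_params("wrist"); a=optics.grab_frame("wrist"); save(a,"w1.png"); np.save("w1.npy",a); np.save("w1p.npy",p,allow_pickle=True); print(p)
go([.583,-.228,.2],np.radians(11))
E
```

```text
{'fx': 298.53255113569446, 'fy': 298.53255113569446, 'cx': 259.9802674400821, 'cy': 192.4931306755554, 'origin': array([ 0.57511438, -0.15233675,  0.3332838 ]), 'rotation': array([2.86948653, 0.01162377, 0.218204  ])}
t 3.15 pos [ 0.5874 -0.2207  0.2031] F [-0.6  0.5  0.1] w 0.0853 q7 0.24
tool axes in world (cols)
 [[-0.015  0.974  0.224]
 [ 0.012  0.224 -0.974]
 [-1.    -0.012 -0.015]]
shift units [ 0.1  -0.2   0.21] turn units [ 0.33 -0.14  0.12]
```

View pics/w1.png

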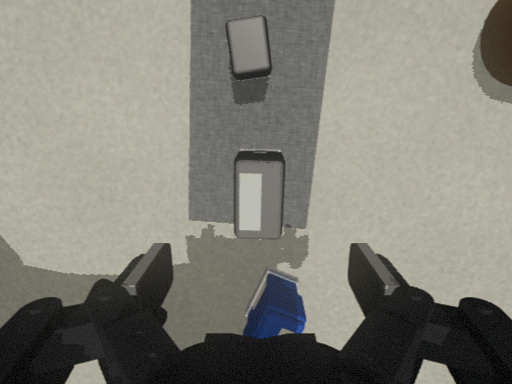

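```bash
python3 - <<'E'
from h import *
a=np.load("w1.npy"); p=np.load("w1p.npy",allow_pickle=True).item(); g=cv2.cvtColor(a,cv2.COLOR_RGB2GRAY)
m=np.zeros_like(g); m[155:243,230:290]=0
print(g[200,228:292]); print(g[150:246,258])
c=(a[157:243,232:288]); card=(cv2.cvtColor(c,cv2.COLOR_RGB2GRAY)>150).astype(np.uint8)
r=cv2.minAreaRect(max(cv2.findContours(card,0,1)[0],key=cv2.contourArea)); P=cv2.boxPoints(r)+[232,157]
w=np.array([ray(p,*q,.093)[:2] for q in P]); print(w.round(4),w.mean(0))
for i in range(2): e=w[i+1]-w[i]; print(np.linalg.norm(e),np.degrees(np.arctan2(e[1],e[0])))
Q=[(235.5,160),(284.5,160),(282,239),(235.5,238.5)]
w=np.array([ray(p,*q,.093)[:2] for q in Q]); print(w.round(4),w.mean(0))
for i in range(4): e=w[(i+1)%4]-w[i]; print(np.linalg.norm(e),np.degrees(np.arctan2(e[1],e[0])))
E
```

```text
[105 108 111 112 107  93  66  70  96 105 119 165 187 185 186 186 187 187
 187 187 187 188 187 186 187 187 188 189 186 188 189 188 175 142 121 120
 120 122 121 118 121 121 122 120 118 120 122 121 122 117 116 113 105  85
  64  81 109 119 118 117 115 110 113 119]
[ 94  74  98  57  39  39  46  41  44  53  70  94  87 113 117 120 122 126
 121 119 123 120 119 142 188 189 188 187 188 187 187 186 188 187 188 188
 189 186 188 189 186 190 188 188 187 188 188 189 186 188 189 188 189 187
 189 189 189 187 188 188 188 189 191 189 187 188 189 189 189 189 186 189
 188 188 189 188 190 187 189 188 163 121 117 120 117 119 115 105  93 122
 115 115 114 116 112 112]
[[ 0.5765 -0.2553]
 [ 0.5665 -0.206 ]
 [ 0.5841 -0.202 ]
 [ 0.5951 -0.2511]] [ 0.58053573 -0.22860986]
0.05038877340991822 101.41917142754465
0.01807168600752764 12.641960691390482
[[ 0.5616 -0.196 ]
 [ 0.6004 -0.1874]
 [ 0.6148 -0.2553]
 [ 0.5751 -0.2639]] [ 0.5879482  -0.22564272]
0.039744334224483306 12.612166225778035
0.06948323068424765 -78.03204235534434
0.040622623292858394 -167.86419821429885
0.06916098007913576 101.23839062629904
```

Call:
{"fn": "arm_command", "kwargs": {
  "delta_pos": [
    [0.3, 0, 0.2],
    [0.8, 0, 0],
    [0.8, 0, 0],
    [0.8, 0, 0]
  ],
  "rotation": [
    [0.2, -0.14, 0.12],
    [0, 0, 0],
    [0, 0, 0],
    [0, 0, 0]
  ]
}}

```text
clock: 3.55
position: [0.5898, -0.2277, 0.122]
tool_rot: [1.027, 1.566, -0.348]
force: [0.7, -1.0, -0.5]
grip_width: 0.0855
```

```bash
python3 -c "
from h import *
go([.588,-.226,.064],np.radians(11.8))"
```

```text
t 3.55 pos [ 0.5898 -0.2277  0.122 ] F [ 0.7 -1.  -0.5] w 0.0855 q7 0.17
tool axes in world (cols)
 [[ 0.005  0.981  0.194]
 [-0.002  0.194 -0.981]
 [-1.     0.004  0.003]]
shift units [ 1.93 -0.06 -0.07] turn units [-0.1   0.03 -0.04]
```

Call:
{"fn": "arm_command", "kwargs": {
  "delta_pos": [
    [0.7, -0.05, -0.05],
    [0.6, 0, 0],
    [0.4, 0, 0],
    [0, 0, 0]
  ],
  "rotation": [
    [0, 0, 0],
    [0, 0, 0],
    [0, 0, 0],
    [0, 0, 0]
  ]
}}

```text
clock: 3.95
position: [0.5859, -0.2263, 0.0651]
tool_rot: [-1.489, 1.57, -2.873]
force: [0.1, 0.7, 0.4]
grip_width: 0.0855
```

```bash
python3 -c "
from h import *
go([.588,-.226,.064],np.radians(11.8))"
```

```text
t 3.95 pos [ 0.5859 -0.2263  0.0651] F [0.1 0.7 0.4] w 0.0855 q7 0.13
tool axes in world (cols)
 [[-0.001  0.983  0.186]
 [-0.     0.186 -0.983]
 [-1.    -0.001  0.   ]]
shift units [0.04 0.07 0.  ] turn units [-0.18  0.    0.01]
```

Well placed; close.

Call:
{"fn": "arm_command", "kwargs": {
  "delta_pos": [
    [0, 0.07, 0],
    [0, 0, 0],
    [0, 0, 0],
    [0, 0, 0],
    [0, 0, 0],
    [0, 0, 0],
    [0, 0, 0],
    [0, 0, 0],
    [0, 0, 0],
    [0, 0, 0]
  ],
  "rotation": [
    [-0.15, 0, 0],
    [0, 0, 0],
    [0, 0, 0],
    [0, 0, 0],
    [0, 0, 0],
    [0, 0, 0],
    [0, 0, 0],
    [0, 0, 0],
    [0, 0, 0],
    [0, 0, 0]
  ],
  "gripper": 1,
  "grip_force": 70
}}

```text
clock: 4.95
position: [0.5895, -0.2265, 0.0683]
tool_rot: [0.851, 1.568, -0.518]
force: [-0.7, -1.4, -1.3]
grip_width: 0.0431
```

Call:
{"fn": "arm_command", "kwargs": {
  "delta_pos": [
    [-0.3, 0, 0],
    [-0.7, 0, 0],
    [-1, 0, 0],
    [-1, 0, 0],
    [-0.7, 0, 0],
    [0, 0, 0],
    [0, 0, 0]
  ],
  "rotation": [
    [0, 0, 0],
    [0, 0, 0],
    [0, 0, 0],
    [0, 0, 0],
    [0, 0, 0],
    [0, 0, 0],
    [0, 0, 0]
  ]
}}

```text
clock: 5.65
position: [0.5889, -0.2258, 0.1863]
tool_rot: [0.945, 1.568, -0.423]
force: [-0.9, -0.4, -2.0]
grip_width: 0.0431
```

```bash
python3 - <<'E'
from h import *
go([.439,.162,.16],np.radians(6))
p=optics.camera_params("wrist"); a=optics.grab_frame("wrist"); b=optics.grab_frame("scene")
o=np.zeros((384,800,3),np.uint8); o[:,:512]=a; o[:288,512:]=cv2.resize(b[130:238,120:228],(288,288)); save(o,"w2.png")
E
```

```text
t 5.65 pos [ 0.5889 -0.2258  0.1863] F [-0.9 -0.4 -2. ] w 0.0431 q7 0.21
tool axes in world (cols)
 [[ 0.003  0.98   0.201]
 [-0.001  0.201 -0.98 ]
 [-1.     0.003  0.002]]
shift units [  0.85  -2.3  -13.67] turn units [ 0.93  0.02 -0.02]
```

View pics/w2.png

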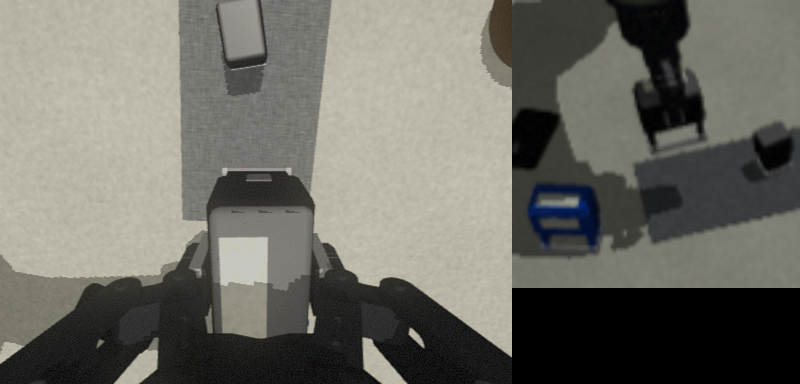

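Call:
{"fn": "arm_command", "kwargs": {
  "delta_pos": [
    [0, -0.2, -0.7],
    [0, -0.25, -1],
    [0, -0.25, -1],
    [0, -0.25, -1],
    [0, -0.25, -1],
    [0, -0.25, -1],
    [0, -0.25, -1],
    [0, -0.25, -1],
    [0, -0.25, -1],
    [0, -0.25, -1]
  ],
  "rotation": [
    [0.1, 0, 0],
    [0.1, 0, 0],
    [0.1, 0, 0],
    [0.1, 0, 0],
    [0.1, 0, 0],
    [0.1, 0, 0],
    [0.1, 0, 0],
    [0.1, 0, 0],
    [0.1, 0, 0],
    [0, 0, 0]
  ]
}}

```text
clock: 6.75
position: [0.4638, 0.0568, 0.1767]
tool_rot: [-1.769, 1.559, 3.041]
force: [-0.0, 0.3, -0.1]
grip_width: 0.043
```

Call:
{"fn": "arm_command", "kwargs": {
  "delta_pos": [
    [0, -0.1, -0.8],
    [0, 0, 0],
    [0, 0, 0]
  ],
  "rotation": [
    [0, 0, 0],
    [0, 0, 0],
    [0, 0, 0]
  ]
}}

```text
clock: 7.05
position: [0.4556, 0.0848, 0.1751]
tool_rot: [-1.787, 1.555, 3.029]
force: [-0.1, -1.0, -1.3]
grip_width: 0.0434
```

```bash
python3 - <<'E'
from h import *
p=optics.camera_params("wrist"); a=optics.grab_frame("wrist"); save(a,"w3.png"); np.save("w3.npy",a); np.save("w3p.npy",p,allow_pickle=True)
go([.439,.162,.16],np.radians(6)); print(p["origin"],p["rotation"])
E
```

```text
t 7.1 pos [0.4557 0.0848 0.1752] F [-0.2  0.5 -1.5] w 0.0432 q7 -0.48
tool axes in world (cols)
 [[-0.015  0.994  0.104]
 [ 0.002  0.104 -0.995]
 [-1.    -0.015 -0.004]]
shift units [ 0.52 -0.28 -2.62] turn units [-0.01 -0.03  0.14]
[0.45158654 0.15571849 0.30441584] [2.8584593  0.01481014 0.10295252]
```

View pics/w3.png

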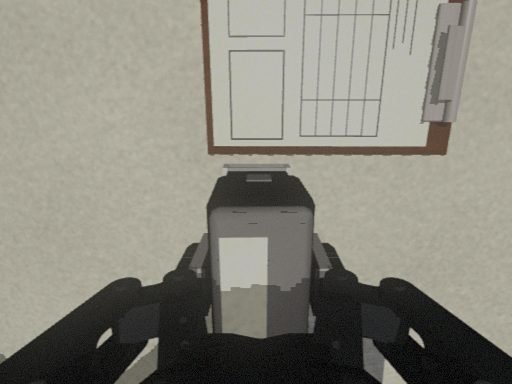

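```bash
python3 - <<'E'
from h import *
p=np.load("w3p.npy",allow_pickle=True).item(); a=np.load("w3.npy"); g=cv2.cvtColor(a,cv2.COLOR_RGB2GRAY)
print(g[95,222:292]); print(g[44:58,258],g[132:144,258]); print(g[70,224:234],g[120,224:236],g[70,280:290],g[120,280:290])
Q=[(229.5,51),(285,51),(283.5,139),(231,139.3)]
w=np.array([ray(p,*q,.005)[:2] for q in Q]); print(w.round(4),w.mean(0))
for i in range(4): e=w[(i+1)%4]-w[i]; print(np.linalg.norm(e),np.degrees(np.arctan2(e[1],e[0])))
print(g[158:176,240], g[168,218:230],g[168,284:296])
for q in [(223,168),(290,168)]: print(ray(p,*q,.110))
E
```

```text
[186 184 183 183 185 182 186 158 117 157 186 185 183 183 183 186 185 186
 184 185 185 184 187 186 187 185 185 185 188 185 185 186 185 186 186 187
 185 187 184 185 186 185 186 185 188 187 186 185 188 185 187 187 187 185
 185 183 186 183 186 178 143 130 172 187 187 186 187 188 185 185]
[186 185 184 184 184 168 116 132 185 187 187 187 186 184] [184 185 186 184 187 185 116 102 185 185 183 184]
[185 186 183 183 168 132 143 175 185 186] [184 184 183 185 185 185 153 126 168 186 184 184] [186 188 161 124 160 185 186 186 184 187] [186 159 115 157 183 187 185 187 185 183]
[[0.4143 0.2004]
 [0.4651 0.2055]
 [0.4736 0.1261]
 [0.4218 0.1203]] [0.44371231 0.16305133]
0.050970902008700046 5.762273459512585
0.07987985800386659 -83.82711690041148
0.05215632313656483 -173.68666370370778
0.08038175011230522 95.3270678246363
[163 166 165 167 166 159 134 132 128 114 137 142 139  80  52  55  53  54] [169 166 161 163 170 172 174 175 174 153 133 139] [136 135 156 174 173 174 173 174 173 174 173 171]
[0.42838893 0.11336418 0.11      ]
[0.47254827 0.11806152 0.11      ]
```

Call:
{"fn": "arm_command", "kwargs": {
  "delta_pos": [
    [0, -0.1, -0.8],
    [0, 0, -0.8],
    [0, 0, -0.7],
    [0.5, 0, -0.2],
    [0.7, 0, 0],
    [0.6, 0, 0],
    [0.4, 0, 0],
    [0, 0, 0]
  ],
  "rotation": [
    [0, -0.03, 0.14],
    [0, 0, 0],
    [0, 0, 0],
    [0, 0, 0],
    [0, 0, 0],
    [0, 0, 0],
    [0, 0, 0],
    [0, 0, 0]
  ]
}}

```text
clock: 7.9
position: [0.4473, 0.1542, 0.105]
tool_rot: [-0.983, 1.568, -2.462]
force: [0.3, -0.1, -0.7]
grip_width: 0.0429
```

```bash
python3 -c "
from h import *
go([.4445,.164,.08],np.radians(6))"
```

```text
t 7.9 pos [0.4473 0.1542 0.105 ] F [ 0.3 -0.1 -0.7] w 0.0429 q7 -0.75
tool axes in world (cols)
 [[-0.002  0.996  0.092]
 [-0.002  0.092 -0.996]
 [-1.    -0.002  0.001]]
shift units [ 0.83 -0.06 -0.34] turn units [-0.12  0.01  0.02]
```

Call:
{"fn": "arm_command", "kwargs": {
  "delta_pos": [
    [0.2, -0.06, -0.35],
    [0.3, 0, 0],
    [0.3, 0, 0],
    [0, 0, 0],
    [0, 0, 0]
  ],
  "rotation": [
    [-0.1, 0, 0],
    [0, 0, 0],
    [0, 0, 0],
    [0, 0, 0],
    [0, 0, 0]
  ]
}}

```text
clock: 8.4
position: [0.4453, 0.1649, 0.0802]
tool_rot: [-0.454, 1.57, -1.923]
force: [-0.6, 0.1, -1.5]
grip_width: 0.0433
```

```bash
python3 - <<'E'
from h import *
p=optics.camera_params("wrist"); a=optics.grab_frame("wrist"); b=optics.grab_frame("scene")
t=optics.grab_frame("top"); np.save("w4p.npy",p,allow_pickle=True); np.save("w4.npy",a)
o=np.zeros((600,800,3),np.uint8); o[:384,:512]=a; o[:288,512:]=cv2.resize(b[130:220,255:345],(288,288),interpolation=2); o[384:,:288]=cv2.resize(t[240:294,155:227],(288,216),interpolation=2)
o[384:,300:800]=cv2.resize(a[100:208,135:385],(500,216),interpolation=2); save(o,"w4.png")
go([.4445,.164,.08],np.radians(6))
E
```

```text
t 8.55 pos [0.4455 0.1649 0.0805] F [ 0.7  0.4 -1.6] w 0.0428 q7 -0.8
tool axes in world (cols)
 [[ 0.     0.995  0.102]
 [-0.001  0.102 -0.995]
 [-1.    -0.     0.001]]
shift units [ 0.02 -0.03  0.03] turn units [-0.03  0.01  0.  ]
```

View pics/w4.png

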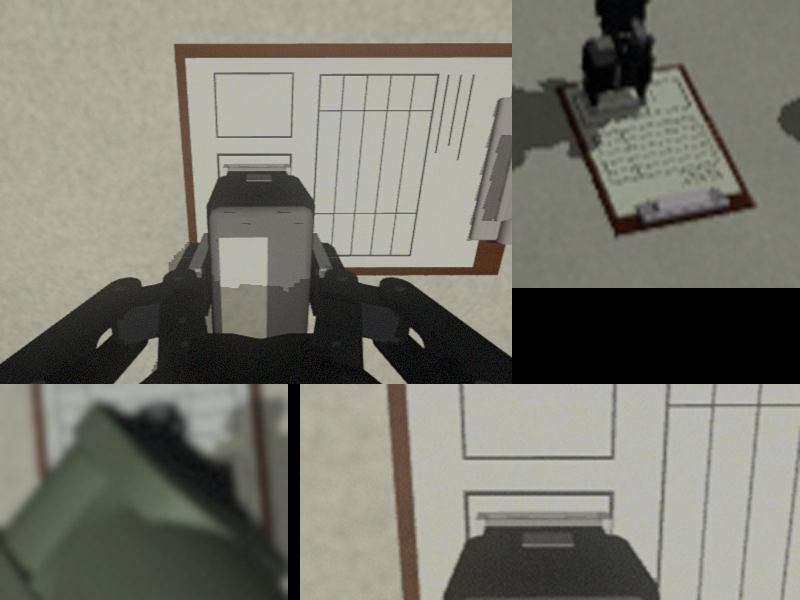

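```bash
python3 - <<'E'
from h import *
p=np.load("w4p.npy",allow_pickle=True).item(); g=cv2.cvtColor(np.load("w4.npy"),cv2.COLOR_RGB2GRAY)
print(g[150:176,235]); print(g[159,212:226],g[159,285:298]); 
for r in (165,167): print(g[r,216:230],g[r,284:298])
for q,z in [((218.5,154),.005),((291.5,154),.005),((223.5,165),.0152),((290.5,165),.0152),((223.5,168),.0152),((290.5,168),.0152)]: print(q,z,ray(p,*q,z).round(4))
E
```

```text
[183 183 185 133  81  98 181 184 184 185 182 184 181 171 138 136 135 115
 136 142 135  76  55  52  57  57]
[181 182 184 182 164 112  89 151 183 183 184 182 182 182] [184 186 183 182 150  88 118 165 183 182 183 184 182]
[173 132  91 150 184 185 182 159 122 118 116 117 121 129] [120 116 119 120 120 109  92 137 176 185 184 185 183 183]
[173 131  84 134 172 183 163 139 126 127 126 113 104 112] [110 114 132 139 140 131 120 142 172 181 182 183 183 184]
(218.5, 154) 0.005 [0.4144 0.2007 0.005 ]
(291.5, 154) 0.005 [0.4643 0.2058 0.005 ]
(223.5, 165) 0.0152 [0.4194 0.1955 0.0152]
(290.5, 165) 0.0152 [0.4633 0.2    0.0152]
(223.5, 168) 0.0152 [0.4195 0.1935 0.0152]
(290.5, 168) 0.0152 [0.4636 0.198  0.0152]
```

Call:
{"fn": "arm_command", "kwargs": {
  "delta_pos": [
    [0.15, -0.05, -0.04],
    [0.15, 0, 0],
    [0, 0, 0]
  ],
  "rotation": [
    [0, 0, 0],
    [0, 0, 0],
    [0, 0, 0]
  ]
}}

```text
clock: 8.85
position: [0.4441, 0.1659, 0.0713]
tool_rot: [0.944, 1.569, -0.526]
force: [0.2, -0.3, -0.6]
grip_width: 0.0435
```

Call:
{"fn": "arm_command", "kwargs": {
  "delta_pos": [
    [0.15, 0, 0],
    [0.15, 0, 0],
    [0.15, 0, 0]
  ],
  "rotation": [
    [0, 0, 0],
    [0, 0, 0],
    [0, 0, 0]
  ]
}}

```text
clock: 9.15
position: [0.4439, 0.1661, 0.0575]
tool_rot: [1.025, 1.569, -0.445]
force: [-4.3, -0.8, 10.2]
grip_width: 0.0433
```

```bash
python3 -c "
from h import *
go([.444,.166,.048],np.radians(6))"
```

```text
t 9.15 pos [0.4439 0.1661 0.0575] F [-4.3 -0.8 10.2] w 0.0433 q7 -0.84
tool axes in world (cols)
 [[ 0.001  0.995  0.101]
 [-0.001  0.101 -0.995]
 [-1.     0.001  0.001]]
shift units [0.32 0.   0.  ] turn units [-0.03  0.01 -0.01]
```

Call:
{"fn": "arm_command", "kwargs": {
  "delta_pos": [
    [0.15, 0, 0],
    [0.12, 0, 0],
    [0.1, 0, 0]
  ],
  "rotation": [
    [0, 0, 0],
    [0, 0, 0],
    [0, 0, 0]
  ]
}}

```text
clock: 9.45
position: [0.4434, 0.166, 0.0459]
tool_rot: [0.449, 1.569, -1.02]
force: [-10.0, -2.4, 39.4]
grip_width: 0.0435
```

Call:
{"fn": "arm_command", "kwargs": {
  "delta_pos": [
    [0.1, 0, 0]
  ],
  "rotation": [
    [0, 0, 0]
  ]
}}

```text
clock: 9.55
position: [0.4428, 0.166, 0.0443]
tool_rot: [0.265, 1.568, -1.204]
force: [-31.6, -9.8, 139.3]
grip_width: 0.0435
```

Call:
{"fn": "arm_command", "kwargs": {
  "delta_pos": [
    [-0.07, 0, 0]
  ],
  "rotation": [
    [0, 0, 0]
  ]
}}

```text
clock: 9.65
position: [0.4425, 0.166, 0.0472]
tool_rot: [0.305, 1.567, -1.164]
force: [-3.3, -2.0, 11.3]
grip_width: 0.0432
```

```bash
python3 -c "
from h import *
go([.444,.166,.048],np.radians(6)); print(monitor.observe())"
```

```text
t 9.65 pos [0.4425 0.166  0.0472] F [-3.3 -2.  11.3] w 0.0432 q7 -0.86
tool axes in world (cols)
 [[ 0.002  0.995  0.102]
 [-0.004  0.102 -0.995]
 [-1.     0.001  0.004]]
shift units [-0.03  0.05  0.01] turn units [-0.03  0.04 -0.01]
{'clock': 9.65, 'qpos': array([-0.20925538,  0.64142213, -0.36449642,  2.11482333,  0.50166368,
        0.46892217, -0.85896295]), 'qd': array([ 0.02539617, -0.05762079, -0.03867369, -0.00133342, -0.03996781,
        0.06377113,  0.02954567]), 'joint_efforts': array([ -1.54002808, -77.89094925,  -4.87960428, -17.63851941,
         0.36256436,  -1.05632152,  -0.19217439]), 'position': array([0.44252882, 0.16600124, 0.04716797]), 'tool_rot': array([ 0.30490729,  1.56664925, -1.16379831]), 'force': array([-3.28662423, -2.03531661, 11.28008712]), 'moment': array([-0.46281521,  0.65482563, -0.09362835]), 'grip_width': 0.043222752183514464}
```

Call:
{"fn": "arm_command", "kwargs": {
  "delta_pos": [
    [0.02, 0, 0]
  ],
  "rotation": [
    [0, 0, 0]
  ]
}}

```text
clock: 9.75
position: [0.4425, 0.166, 0.0471]
tool_rot: [0.399, 1.566, -1.07]
force: [-2.2, -1.1, 12.8]
grip_width: 0.0435
```

Call:
{"fn": "arm_command", "kwargs": {
  "delta_pos": [
    [0.03, 0, 0]
  ],
  "rotation": [
    [0, 0, 0]
  ]
}}

```text
clock: 9.85
position: [0.4425, 0.166, 0.0465]
tool_rot: [0.449, 1.566, -1.02]
force: [-3.4, -0.6, 13.1]
grip_width: 0.0434
```

Call:
{"fn": "arm_command", "kwargs": {
  "delta_pos": [
    [0.03, 0, 0]
  ],
  "rotation": [
    [0, 0, 0]
  ]
}}

```text
clock: 9.95
position: [0.4425, 0.1659, 0.0458]
tool_rot: [0.49, 1.565, -0.979]
force: [-4.1, -0.7, 13.1]
grip_width: 0.0433
```

Call:
{"fn": "arm_command", "kwargs": {
  "delta_pos": [
    [0.03, 0, 0]
  ],
  "rotation": [
    [0, 0, 0]
  ]
}}

```text
clock: 10.05
position: [0.4425, 0.166, 0.0452]
tool_rot: [0.537, 1.565, -0.932]
force: [-8.3, -3.0, 36.8]
grip_width: 0.043
```

Call:
{"fn": "arm_command", "kwargs": {
  "delta_pos": [
    [0, 0, 0]
  ],
  "rotation": [
    [0, 0, 0]
  ]
}}

```text
clock: 10.15
position: [0.4425, 0.1659, 0.0454]
tool_rot: [0.54, 1.565, -0.929]
force: [-3.1, -1.8, 13.6]
grip_width: 0.0429
```

```bash
python3 - <<'E'
from h import *
for k in range(3):
    a=optics.grab_frame("wrist"); s=monitor.observe(); print(s["clock"],s["position"].round(4),s["force"].round(1))
b=optics.grab_frame("scene"); p=optics.camera_params("wrist"); np.save("w5.npy",a); np.save("w5p.npy",p,allow_pickle=True)
o=np.zeros((600,800,3),np.uint8); o[:384,:512]=a; o[:288,512:]=cv2.resize(b[130:220,255:345],(288,288),interpolation=2)
o[384:,300:800]=cv2.resize(a[100:208,135:385],(500,216),interpolation=2); save(o,"w5.png")
go([.444,.166,.045],np.radians(6))
E
```

```text
10.2 [0.4425 0.166  0.0454] [-4.5 -1.  13.6]
10.25 [0.4425 0.166  0.0454] [-3.2 -0.9 16. ]
10.3 [0.4425 0.166  0.0453] [-3.2 -1.5 16. ]
t 10.35 pos [0.4425 0.166  0.0453] F [-4.5 -1.3 15.1] w 0.043 q7 -0.87
tool axes in world (cols)
 [[ 0.004  0.995  0.102]
 [-0.005  0.102 -0.995]
 [-1.     0.003  0.005]]
shift units [0.01 0.05 0.  ] turn units [-0.03  0.05 -0.03]
```

View pics/w5.png

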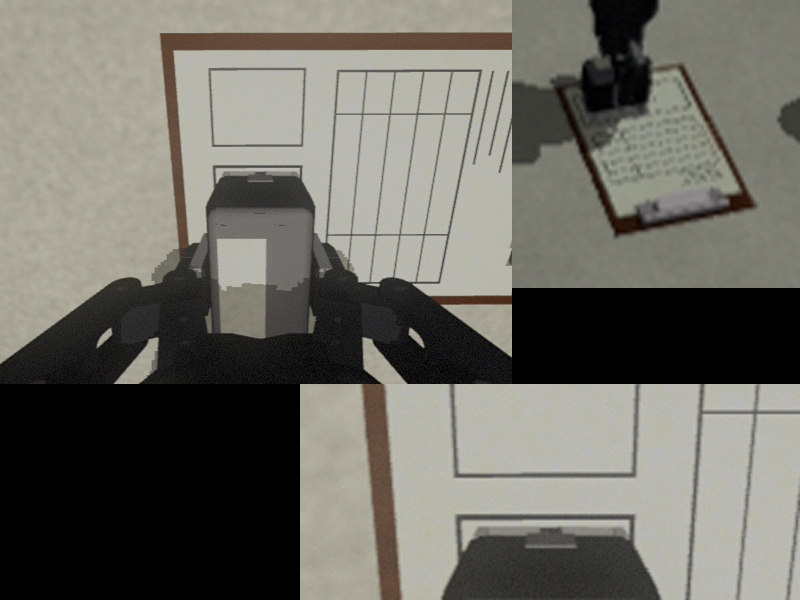

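Call:
{"fn": "arm_command", "kwargs": {
  "delta_pos": [
    [0.015, 0, 0]
  ],
  "rotation": [
    [0, 0, 0]
  ],
  "grip_force": 90
}}

```text
clock: 10.45
position: [0.4425, 0.166, 0.0453]
tool_rot: [0.571, 1.564, -0.898]
force: [-7.3, -2.5, 29.9]
grip_width: 0.0429
```

```bash
python3 - <<'E'
from h import *
for k in range(6):
    optics.grab_frame("wrist"); s=monitor.observe(); print(s["clock"],s["position"].round(4),s["force"].round(1),s["grip_width"].round(4))
E
```

```text
Traceback (most recent call last):
AttributeError: 'float' object has no attribute 'round'
```

```bash
python3 - <<'E'
from h import *
for k in range(4):
    optics.grab_frame("wrist"); s=monitor.observe(); print(s["clock"],s["position"].round(4),s["force"].round(1))
if 18<s["force"][2]<60: print("done",bot.job_done())
E
```

```text
10.55 [0.4425 0.166  0.0453] [-6.5 -2.7 23.9]
10.6 [0.4425 0.166  0.0453] [-5.4 -1.5 24.5]
10.65 [0.4425 0.166  0.0453] [-6.5 -2.2 24.9]
10.7 [0.4425 0.1659 0.0453] [-6.6 -2.6 23.9]
the job is handed in; nothing more can be done
done None
```

The stamp is in the large box with its handle held down and I handed the job in, but one press pushed the wrist force past its 120 N limit, which may count as a failure.

- **Force overshoot:** at t = 9.55 s I pressed one 3 mm row too far after the handle had reached its stop. The force reading was 139 N vertically. I backed off in the next row and pressed again gently. The stamp slipped about 2 mm in the grip along its axis, so the height at which the stop was felt dropped from about 0.0475 m to 0.0453 m.
- **What I did:** I gripped the large black stamp by its wide faces and lifted it clear with the handle up. I carried it to the note, turned it to match the box with the white label away from the clip, and pressed it down.
- **Final position:** in the last wrist picture the foot is inside the box outline, about 1–2 mm off centre. The tool is vertical within about 0.01 rad and turned within about 0.01 rad of the box.
- **Final push:** the downward push was steady at about 24 N against the roughly 14 N needed. I take the handle to be at its stop from that force and the arm's height, since I could not read its travel directly.
- **Handle and other things:** the handle was not pressed anywhere else. The arm did not touch the other things on the desk as far as I could tell, but I did not measure them again at the end.

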